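# Face the prayer wheel's stripe to the scanner and hold the scan switch

### The job

Turn the copper prayer-wheel drum on the vise until its white stripe squarely faces the blue scanner block, which may stand on either side of the vise, and let go of the drum. Then press the green cap of the yellow hold-to-scan switch 10 mm down, level with the tops of its two brass posts, without ever pushing it to the bottom, and keep holding it there: the program finishes while the robot is still holding the cap down. Leave the drum facing the scanner and the other parts undisturbed.

Things in the scene. Friction and masses are not known exactly. Their poses are not given: they have to be found in the camera images.
- vise: Small grey steel bench vise, fixed, base 150 x 90 mm, 62 mm high, holding an upright brass collar on whose axis the drum turns. Origin on the bench under the drum's axis; its x axis runs along the vise's screw, the bar handle at its -x end (reaching 90 mm out, 34 mm up); z up. The drum and its knob belong to this body.
- drum (a joint): Turn of the drum about its vertical axis, rad, counter-clockwise from above positive, limits -3.1 to 3.1. At 0 the white stripe faces the vise's own -x; it faces the vise's own +y at -pi/2 and -y at +pi/2. Stays where left (friction torque about 0.04 N m).
- knob (a point): Grip point on the drum's axis inside the dark wooden knob on its top, 162 mm above the bench. The knob is an upright round cylinder, 28 mm diameter, its top 12 mm above this point, its foot 17 mm below it on the drum's shallow copper dome. Drum and knob turn as one and cannot be lifted.
- mark (a point): Middle of the white stripe, on the drum's side 30 mm from its axis, 106 mm above the bench. The stripe is 10 mm wide, runs the full height of the side and on across the dome to the knob, so it is also seen from above. The drum is copper with brass bands, 60 mm diameter, from 76 to 136 mm above the bench.
- scanner: Blue scanner block, fixed, 60 x 44 mm foot, 46 x 34 mm body, 121 mm high, a dark panel with a round lens on each of its two broad faces and a green lamp on top. Origin under its centre on the bench. It stands 100 mm from the drum's axis, straight along the vise's own +y or -y, its own axes parallel to the vise's (lenses on its +y and -y faces).
- pin_block: Beech block with three upright iron pins, fixed, 60 x 44 mm, 90 mm high over the pins, across the vise from the scanner, 100 mm from the drum's axis. Origin under its centre.
- switch: Yellow hold-to-scan switch box, fixed, 80 x 84 mm, 45 mm high. Origin under its centre on the bench, z up. Two brass posts 8 mm in diameter stand 32 mm to either side of the centre along its own y, their tops 85 mm above the bench. The cap belongs to this body.
- cap (a joint): Travel of the green cap straight down, m: 0 released (cap top 95 mm above the bench), 0.010 wanted (cap top at 85 mm, level with the brass posts), 0.020 bottom (panic stop). Spring return: about 3 N to start, 7 N at 10 mm, 11 N at the bottom.
- cap_top (a point): Centre of the green cap's flat top, which moves down with it; the cap is 40 mm in diameter and 14 mm thick.
- dome: Loose spare copper dome lying rim down, 76 mm diameter, 33 mm high. Origin under its centre. Leave alone.
- pin: Loose iron center pin lying on the bench along its x, 110 mm long, 12 mm square ends. Origin under its middle. Leave alone.
- spare_knob: Loose carved juniper knob standing, 32 mm diameter, 34 mm high. Origin under its centre. Leave alone.
Things that resemble listed ones, but are neither listed nor needed, are in the scene too. What is meant by the switch is not black, and is the smaller of those in its own colour. Of the things that look like the scanner, take the one that is farthest to the robot's right at the start.

How it is judged:
By the outcome, as a careful person would: the job done as asked, in the order asked, and still so for the second after the job is handed in, while the arm keeps its last pose, push and grip.
It also fails if it takes over 64 s, if anything falls off the work surface, if the arm or the gripper's body presses on something with over 40 N, if the wrist force passes 120 N, or if a joint passes its speed limit or range.

### The arm

A 6-joint arm with a two-finger parallel gripper is mounted at the origin on the work surface. World frame = base frame: x ahead of the robot, y to its left, z up, the work surface at z = 0. Lengths are in m, angles in degrees, forces in N, time in s.
With the tool pointing down it reaches from about 0.25 to 0.725 m from the base axis. Payload 9.7 kg.
Tool frame: the origin (TCP) lies midway between the tips of the shut fingers; the grasp point (between the pads) lies 19 mm behind it; z points along the fingers, y is the line along which they close (so a half turn about z gives the same grasp; the last joint's range is limited). The gripper opens to 85 mm and grips with 20 to 120 N. Pads are 22 mm wide; open, the fingers measure 114 mm over their backs; the gripper's body (76 mm by 85 mm) begins 54 mm behind the grasp point. The pads swing forward as they close: fully open they stand 13 mm farther back than shut.
Start: joints at [-65.203, 4.979, 10.078, 95.1, 0, 90], TCP at [0.231, -0.499, 0.231] pointing down, gripper open.
Joint ranges: [-179.16, 179.16], [-48.56, 103.87], [-65.8, 70.77], [-126.05, 130.52], [-82.76, 87.17], [-180, 180]. Speed limits (degrees/s): [127.2, 127.2, 147.25, 180, 180, 180].

### API

Orientations are given as [roll, pitch, yaw] about the fixed x, y, z axes, in that order (R = Rz(yaw) Ry(pitch) Rx(roll)).
In Python, from workcell import * gives the robot as it stands.
- The arm moves only by the tool servo_tool, never from a script. Its argument "moves" is a list of rows, each a list of 4 numbers: the shift along the world's x, y, z in normalised numbers (1 is 100 cm), then the turn about the world's z in shares of 2 pi rad (1.0 is 2 pi rad). A call has 1 to 20 rows; each row is the pose to reach, as a shift and turn from the pose commanded when the call began; what a row does not reach only later rows make up. A row lasts 1/12 s, in which the tool goes at most 41.7 mm and 7.16 degrees, less where a joint would pass 70% of its speed; a pose out of reach is approached as far as the arm can. A call with a gripper value outside its range is refused whole. "claw" is the closure, from 0 (fully open) to 1 (shut), set as the call begins (left out, the last holds). The fingers move at their own pace and stop on an object; "force" is the grip in N (left out, the last holds). Time passes only in rows, so rows that repeat a pose let the fingers close. It gives the time, the measured TCP pose, the force, the opening and the grip force at its end, in the units of the state.
- get_obs(): the state, without advancing time (a new reading comes with each control period).
- camera(name): name is "scene" or "top"; returns the picture (400x640x3 uint8, red, green, blue); there is no depth.
- get_calibration(name): a dict with "fx", "fy", "cx", "cy" (pixels), "rvec" (rotation vector, rad) and "tvec" (3), from world to camera coordinates, as OpenCV has them. Camera axes: x right, y down, z forward; pixel columns grow to the right and rows downward; lengths in m; the calibration is good to about 2 mm. A picture is of the moment at which its call begins. get_calibration takes no time and is no camera call.
- job_done(): hands the job in; it is judged then, once.
The state is a dict: "time": time; "q": joint angles; "qd": joint speeds; "joint_efforts": joint torques, N m; "ee_pos": TCP position; "tcp_rot": TCP orientation; "wrist_force": force on the tool from outside, world axes, zero at the start; "torque": the same for the moment, N m; "opening": finger opening in m; "grasp_force": force on a finger pad.
Only numpy, scipy, OpenCV 4.12 (cv2) and the standard library are available. Lean on these libraries where they do the work, as an engineer would, in place of code of your own. Each camera call takes 0.05 s, during which the arm holds its last target. There are 200 camera calls.

## Working session

There is one attempt and no reset: what is moved stays moved. The work goes in short steps, Python scripts to look and compute and a tool call to move; the robot and the scene stay as the last step left them, time stands still between calls to the robot, and variables do not carry over. Pictures are saved under pics/ and viewed, at most 10 in all, crops included, and the job is handed in when it is done.

Besides the shell and the picture viewer there is one more tool, called after "Emit:" as name(argument=value, ...) on one line, values as JSON. servo_tool: Moves the arm, as the interface text tells. Its arguments: {"type":"object","properties":{"moves":{"type":"array","items":{"type":"array","items":{"type":"number"}}},"claw":{"type":"number"},"force":{"type":"number"}},"required":["moves"]}

```bash
mkdir -p pics; python3 - <<'E'
from workcell import *
import cv2
for n in("scene","top"):
    cv2.imwrite(f"pics/{n}0.png",camera(n)[:,:,::-1])
    c=get_calibration(n); R=cv2.Rodrigues(np.array(c["rvec"]))[0] if 'np' in globals() else None
    print(n,c)
print(get_obs())
E
```

```text
scene {'fx': 432.23145922220755, 'fy': 432.23145922220755, 'cx': 310.14719628742756, 'cy': 198.98602003084574, 'rvec': array([ 2.15080303,  1.48764257, -0.44261813]), 'tvec': array([-0.16470136, -0.35497446,  1.70770044])}
top {'fx': 447.06838785666787, 'fy': 447.06838785666787, 'cx': 318.6987219348727, 'cy': 194.86053039893395, 'rvec': array([ 2.27014498, -1.93608194,  0.20142367]), 'tvec': array([-0.08412471,  0.54295531,  1.08086505])}
{'time': 0.1, 'q': array([-6.52039540e+01,  5.00881513e+00,  1.00403396e+01,  9.50991600e+01,
       -4.91747261e-04,  9.00005391e+01]), 'qd': array([ 0.01802353,  0.01446461,  0.09580996, -0.07161058,  0.05470878,
        0.01624187]), 'joint_efforts': array([ 9.66539301e-04, -5.21560371e+01,  4.65654159e+01,  1.59825274e-02,
        1.00494974e-04,  1.74140416e-05]), 'ee_pos': array([ 0.23058081, -0.49911889,  0.2306577 ]), 'tcp_rot': array([-1.79932365e+02,  4.92383301e-04,  2.47955075e+01]), 'wrist_force': array([-0.3912548 ,  0.16084797, -0.08117913]), 'torque': array([ 0.00482282, -0.01839326, -0.01873889]), 'grasp_force': 0.0, 'opening': 0.08566274336795182}
```

View pics/scene0.png

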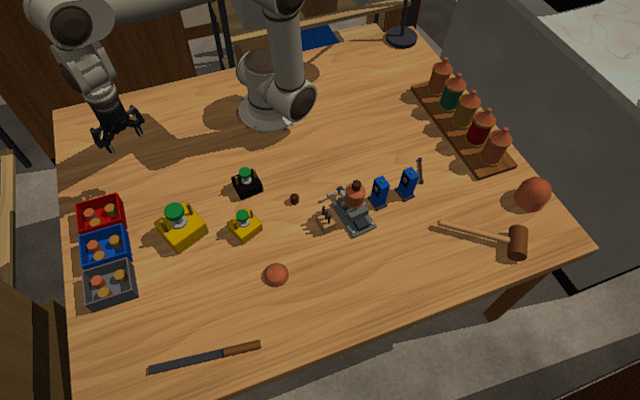

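View pics/top0.png

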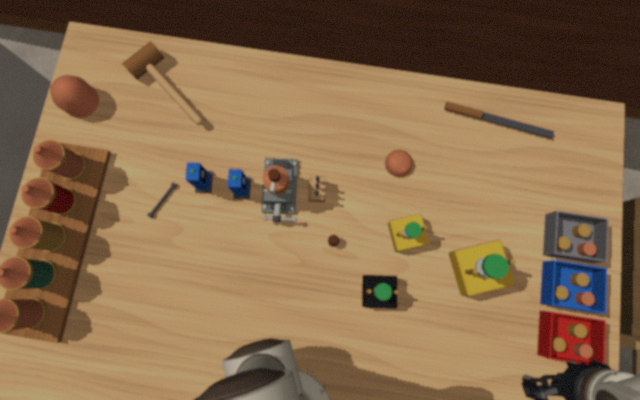

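Candidates in the top view:
- **Scanner:** blue blocks at (200,177) and (239,182). I take (239,182), which is farther to the robot's right and next to the pin block side of the vise.
- **Switch:** small yellow (408,232), large yellow (483,268) and black (380,292). I take the small yellow one.
- **Drum:** the one on the vise, at (276,178).

Next is a close crop to check these choices.

```bash
cat > h.py <<'E'
import numpy as np, cv2
from workcell import *
def cal(n):
    c=get_calibration(n);K=np.array([[c["fx"],0,c["cx"]],[0,c["fy"],c["cy"]],[0,0,1]])
    return K,np.array(c["rvec"]),np.array(c["tvec"])
def ray(n,p):
    K,r,t=cal(n);R=cv2.Rodrigues(r)[0]
    return -R.T@t, R.T@np.linalg.inv(K)@np.array([p[0],p[1],1.])
def plane(n,p,z):
    o,d=ray(n,p);return o+d*(z-o[2])/d[2]
def proj(n,P):
    K,r,t=cal(n);return cv2.projectPoints(np.array(P,float).reshape(-1,1,3),r,t,K,None)[0][:,0]
def tri(a,b):
    (o,d),(p,e)=ray("top",a),ray("scene",b)
    s=np.linalg.lstsq(np.c_[d,-e],p-o,rcond=None)[0]
    A=o+s[0]*d;B=p+s[1]*e;return (A+B)/2,np.linalg.norm(A-B)
def blob(n,im,lo,hi,roi):
    x0,y0,x1,y1=roi;h=cv2.cvtColor(im[y0:y1,x0:x1],cv2.COLOR_RGB2HSV)
    m=cv2.inRange(h,np.array(lo),np.array(hi))
    k,l,s,c=cv2.connectedComponentsWithStats(m);i=1+s[1:,4].argmax()
    return c[i]+[x0,y0],s[i,4],(l==i).astype(np.uint8)
E
python3 - <<'E'
from h import *
t=cv2.imread("pics/top0.png");s=cv2.imread("pics/scene0.png")
a=cv2.resize(t[145:245,225:345],None,fx=5,fy=5,interpolation=cv2.INTER_CUBIC)
a=np.vstack([a])
b=cv2.resize(s[160:250,300:420],None,fx=5,fy=5,interpolation=cv2.INTER_CUBIC)
cv2.imwrite("pics/ct.png",a);cv2.imwrite("pics/cs.png",b)
ti,si=t[:,:,::-1].copy(),s[:,:,::-1].copy()
g=((45,120,60),(85,255,255))
pt=blob("top",ti,*g,(395,215,430,250));ps=blob("scene",si,*g,(230,205,256,232))
print("cap",pt[:2],ps[:2],tri(pt[0],ps[0]),plane("top",pt[0],.095),plane("scene",ps[0],.095))
for n,im,roi in(("top",ti,(225,160,256,205)),("scene",si,(366,170,393,215))):
    p=blob(n,im,(100,130,40),(130,255,255),roi);print(n,"scan",p[:2])
y=blob("top",ti,(20,130,100),(35,255,255),(385,205,435,255));
print("yel",y[:2],cv2.minAreaRect(cv2.findNonZero(y[2])))
E
```

```text
cap (array([413.3220339 , 229.59887006]), np.int32(177)) (array([241.79439252, 214.6728972 ]), np.int32(107)) (array([ 0.49394739, -0.23786545,  0.0899677 ]), np.float64(0.0013721176968770992)) [ 0.49296373 -0.23755352  0.095     ] [ 0.49743725 -0.23749663  0.095     ]
top scan (array([237.45480226, 183.08757062]), np.int32(354))
scene scan (array([380.10377358, 191.64779874]), np.int32(318))
yel (array([406.66588785, 232.84462617]), np.int32(856)) ((22.89999771118164, 27.300003051757812), (32.43111038208008, 35.468135833740234), 77.47119140625)
```

View pics/ct.png

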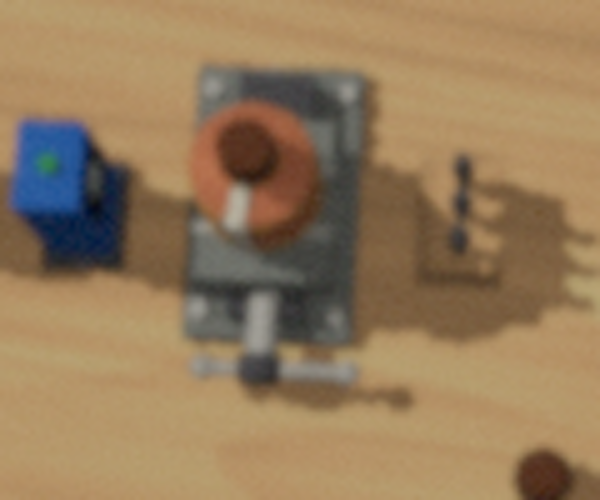

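View pics/cs.png

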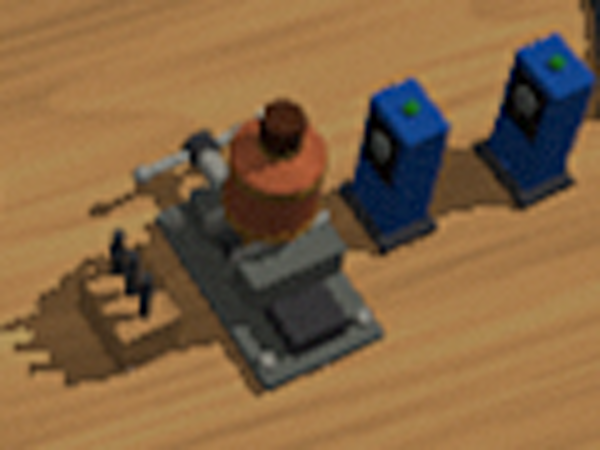

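The crops confirm the choice. The handle points towards the robot (crop 260,370), the scanner is on the left with its lens at (95,170), and the pins are on the right. The stripe now faces roughly the handle, at (237,207). Next I measure the axis, yaw and stripe.

```bash
python3 - <<'E'
from h import *
t=cv2.imread("pics/top0.png")[:,:,::-1].copy();s=cv2.imread("pics/scene0.png")[:,:,::-1].copy()
T=lambda u,v:(225+u/5-.4,145+v/5-.4);S=lambda u,v:(300+u/5-.4,160+v/5-.4)
k=plane("top",T(245,143),.174);k2=plane("scene",S(285,108),.174);print("knob",k,k2,tri(T(245,143),S(285,108)))
gt=blob("top",t,(45,90,40),(85,255,255),(228,170,240,184));gs=blob("scene",s,(45,90,40),(85,255,255),(376,176,388,186))
for n,g in(("top",gt),("scene",gs)):print("lamp",n,g[:2],plane(n,g[0],.121))
print("lamp tri",tri(gt[0],gs[0]))
B=[plane("top",T(*p),.012)[:2] for p in((213,87),(347,92),(197,307),(333,318))]
ang=lambda v:np.degrees(np.arctan2(v[1],v[0]))
print("bolts",B,"x",ang(B[0]-B[2]),ang(B[1]-B[3]),"y",ang(B[0]-B[1]),ang(B[2]-B[3]),"mid",np.mean(B,0))
l=plane("top",gt[0],.121)-k; print("scanner dir",ang(l),np.linalg.norm(l))
l=plane("scene",gs[0],.121)-k2; print("scanner dir2",ang(l),np.linalg.norm(l))
# stripe on dome
h=cv2.cvtColor(t,cv2.COLOR_RGB2HSV)[178:194,264:284];print(h[...,1])
E
```

```text
knob [0.55898673 0.10934206 0.174     ] [0.5545357  0.11312438 0.174     ] (array([0.55800193, 0.1096779 , 0.17973378]), np.float64(0.0023377305066719857))
lamp top (array([234.        , 177.28571429]), np.int32(7)) [0.54645883 0.20904993 0.121     ]
lamp scene (array([381.83333333, 181.16666667]), np.int32(6)) [0.54863286 0.20882778 0.121     ]
lamp tri (array([0.54706096, 0.20980981, 0.1184534 ]), np.float64(0.000367961721242521))
bolts [array([0.62515942, 0.15425497]), array([0.63380823, 0.08290331]), array([0.50602173, 0.14095944]), array([0.51153671, 0.06946688])] x 6.367746864247752 6.271078040597626 y 96.91132552950272 94.41109889150793 mid [0.56913152 0.11189615]
scanner dir 97.16146318755618 0.11361164908500909
scanner dir2 93.52945007518068 0.10955813548657445
[[144 145 145 143 146 156 160 172 149 160 157 178 152 166 148 183 155 161
  152 154]
 [148 143 145 143 147 153 154 158 158 164 177 159 187 165 145 172 167 162
  154 149]
 [149 142 143 146 148 152 157 145 152 124 137 181 134 166 174 170 154 152
  154 164]
 [145 143 147 147 146 144 143 119  96  78  95 131 142 160 161 15
[... 341 characters left out ...]
 154 149
  150 156]
 [117 141 146 145 150 121  79  47  36  41  67 122 143 145 152 147 151 147
  152 154]
 [ 88 119 141 149 135 110  68  43  34  46  81 128 145 148 149 146 152 150
  154 147]
 [ 40  67 104 135 128  92  53  36  36  47  89 132 145 148 152 148 154 152
  150 167]
 [ 28  31  66  99 106  71  39  30  35  49  92 132 149 153 156 153 159 164
  169 155]
 [ 19  25  42  67  91  70  39  32  35  50  82 128 151 159 162 158 156 156
  154 144]
 [ 19  22  33  47  77  86  64  48  38  47  76 128 164 163 166 158 168 181
  172 179]
 [ 22  16  18  32  46  72  83  64  46  54  65 105 147 145 164 157 149 153
  141 131]
 [ 18  18  14  18  27  43  53  59  47  42  51  87 119 129 143 133 140 139
  116 102]]
```

```bash
python3 - <<'E'
from h import *
ang=lambda v:np.degrees(np.arctan2(v[1],v[0]))
a=plane("top",(264+9.2,181.3),.1435);b=plane("top",(264+8.0,187.5),.1375)
k=np.array([.5580,.1097,0])
print(a,b,"a-k",ang(a-k),np.hypot(*(a-k)[:2]),"b-k",ang(b-k),np.hypot(*(b-k)[:2]),"b-a",ang(b-a))
# drum silhouette centre: project rim circle z .136 and compare
th=np.linspace(0,2*np.pi,8)[:-1]
print(proj("top",[[k[0],k[1],.174],[k[0],k[1],.145]]), proj("top",np.c_[k[0]+.03*np.cos(th),k[1]+.03*np.sin(th),0*th+.136]).round(1).tolist())
c=plane("top",blob("top",cv2.imread("pics/top0.png")[:,:,::-1].copy(),(45,120,60),(85,255,255),(395,215,430,250))[0],.095);print(c)
E
```

```text
[0.54672354 0.11101873 0.1435    ] [0.5327854  0.11196231 0.1375    ] a-k 173.32980756030318 0.011353307117023242 b-k 174.87301788586612 0.025315890238707704 b-a 176.12711681585367
[[273.36977195 173.58827776]
 [274.54124223 176.63759564]] [[277.1, 165.5], [266.6, 168.5], [262.3, 178.4], [267.4, 187.7], [278.3, 189.4], [286.5, 182.2], [286.0, 171.5]]
[ 0.49296373 -0.23755352  0.095     ]
```

Units first: shifts go in shares of 100 cm and turns go in shares of 2 pi rad. So 60.9 cm / 100 = 0.609, 56 cm / 100 = 0.56, 1.83 rad / 6.2832 = 0.2913.

Emit:
servo_tool(moves=[[0.03,0.06,0.02,0.0191],[0.06,0.1,0.02,0.0398],[0.09,0.14,0.02,0.0589],[0.11,0.18,0.02,0.0796],[0.13,0.22,0.02,0.0987],[0.15,0.26,0.02,0.1194],[0.17,0.3,0.02,0.1385],[0.19,0.34,0.02,0.1592],[0.21,0.375,0.02,0.1783],[0.23,0.41,0.02,0.1989],[0.25,0.45,0.02,0.218],[0.27,0.48,0.02,0.2387],[0.29,0.52,0.02,0.2578],[0.31,0.56,0.02,0.2769],[0.327,0.609,0.02,0.2913],[0.327,0.609,0,0.2913],[0.327,0.609,0,0.2913]], claw=0)

```text
time: 1.52
ee_pos: [0.5584, 0.1129, 0.2303]
tcp_rot: [-180.0, -0.0, 129.8]
wrist_force: [0.4, -0.8, -0.7]
opening: 0.0852
grasp_force: 0.0
```

Converted, -7.8 cm / 100 = -0.078, -7 cm / 100 = -0.07.

Emit:
servo_tool(moves=[[0,-0.002,-0.02,0],[0,-0.002,-0.04,0],[0,-0.002,-0.06,0],[0,-0.002,-0.07,0],[0,-0.002,-0.078,0],[0,-0.002,-0.078,0],[0,-0.002,-0.078,0]])

```text
time: 2.1
ee_pos: [0.5578, 0.1076, 0.1538]
tcp_rot: [180.0, 0.0, 129.6]
wrist_force: [-0.5, -0.0, -0.1]
opening: 0.0857
grasp_force: 0.0
```

Emit:
servo_tool(moves=[[0,0,0,0],[0,0,0,0],[0,0,0,0],[0,0,0,0],[0,0,0,0],[0,0,0,0],[0,0,0,0],[0,0,0,0],[0,0,0,0],[0,0,0,0]], claw=1, force=20)

```text
time: 2.93
ee_pos: [0.5594, 0.1089, 0.1543]
tcp_rot: [179.7, 0.0, 129.7]
wrist_force: [7.8, 6.3, 1.8]
opening: 0.0271
grasp_force: 24.9
```

Converted, 0.1 cm / 100 = 0.001, -1.38 rad / 6.2832 = -0.2196.

Emit:
servo_tool(moves=[[0.001,0.001,0,-0.0159],[0.001,0.001,0,-0.0318],[0.001,0.001,0,-0.0477],[0.001,0.001,0,-0.0637],[0.001,0.001,0,-0.0796],[0.001,0.001,0,-0.0955],[0.001,0.001,0,-0.1114],[0.001,0.001,0,-0.1273],[0.001,0.001,0,-0.1432],[0.001,0.001,0,-0.1592],[0.001,0.001,0,-0.1751],[0.001,0.001,0,-0.191],[0.001,0.001,0,-0.2069],[0.001,0.001,0,-0.2196],[0.001,0.001,0,-0.2196],[0.001,0.001,0,-0.2196],[0.001,0.001,0,-0.2196]])

```text
time: 4.35
ee_pos: [0.5579, 0.109, 0.1542]
tcp_rot: [-179.9, -0.0, 50.6]
wrist_force: [-6.0, 1.2, 7.1]
opening: 0.0265
grasp_force: 25.4
```

Emit:
servo_tool(moves=[[0,0,0,0],[0,0,0,0],[0,0,0,0],[0,0,0,0],[0,0,0,0],[0,0,0,0],[0,0,0,0],[0,0,0,0]], claw=0)

```text
time: 5.02
ee_pos: [0.5587, 0.1087, 0.1532]
tcp_rot: [-180.0, 0.0, 50.6]
wrist_force: [0.1, -0.0, -0.5]
opening: 0.0855
grasp_force: 0.0
```

Converted, -34.7 cm / 100 = -0.347, -32 cm / 100 = -0.32.

Emit:
servo_tool(moves=[[0,0,0.02,0],[0,0,0.05,0],[0,0,0.08,0],[-0.02,-0.04,0.08,0],[-0.04,-0.08,0.08,0],[-0.05,-0.12,0.08,0],[-0.06,-0.16,0.08,0],[-0.06,-0.2,0.08,0],[-0.06,-0.24,0.08,0],[-0.06,-0.28,0.08,0],[-0.06,-0.32,0.08,0],[-0.06,-0.347,0.08,0],[-0.06,-0.347,0.08,0],[-0.06,-0.347,0.08,0]])

```text
time: 6.18
ee_pos: [0.4983, -0.2396, 0.2328]
tcp_rot: [-180.0, 0.0, 50.4]
wrist_force: [0.4, 0.0, -0.9]
opening: 0.0855
grasp_force: 0.0
```

```bash
python3 - <<'E'
from h import *
t=camera("top");s=camera("scene")
cv2.imwrite("pics/top1.png",t[:,:,::-1]);cv2.imwrite("pics/scene1.png",s[:,:,::-1])
a=cv2.resize(t[145:205,225:305],None,fx=7,fy=7,interpolation=cv2.INTER_CUBIC)
b=cv2.resize(s[170:220,330:400],None,fx=8,fy=8,interpolation=cv2.INTER_CUBIC)
a=cv2.resize(t[155:200,245:295],None,fx=8,fy=8,interpolation=cv2.INTER_CUBIC)
b=cv2.resize(s[175:220,340:390],None,fx=8,fy=8,interpolation=cv2.INTER_CUBIC)
cv2.imwrite("pics/c1.png",np.hstack([a,b])[:,:,::-1])
E
```

```text
(no output)
```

View pics/c1.png

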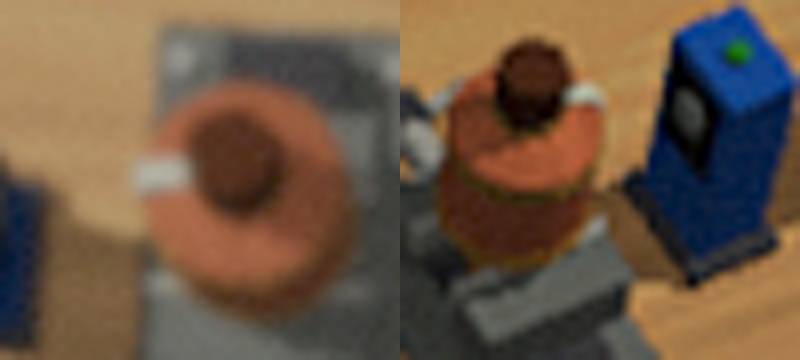

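The stripe now points left towards the scanner, at crop (135–190,173) in the top view. In the scene view it shows at (585,95) on the scanner side. I'll measure its angle.

```bash
python3 - <<'E'
from h import *
ang=lambda v:np.degrees(np.arctan2(v[1],v[0]))
t=np.mean([camera("top") for _ in range(6)],0).astype(np.uint8)
h=cv2.cvtColor(t,cv2.COLOR_RGB2HSV)[...,1].astype(float)
print(h[170:184,258:272].astype(int))
k=np.array([.5580,.1097])
for c in range(262,270):
    w=np.clip(110-h[170:184,c],0,None); r=170+(w*np.arange(14)).sum()/w.sum()
    for z0 in[0]:
        z=.140
        for _ in range(5):
            P=plane("top",(c,r),z);rad=np.hypot(*(P[:2]-k));z=.145-(rad-.014)*.009/.016 if rad<.03 else .136
    print(c,round(r,2),P.round(4),"rad",round(rad,4),"dir",round(ang(P[:2]-k),1))
E
```

```text
[[116 115 114 114 114 109 100 114 133 144 149 153 155 157]
 [112 115 114 114 114 113 119 132 142 148 155 159 160 162]
 [114 114 114 113 115 121 129 140 144 147 153 157 164 165]
 [113 115 112 110 110 116 124 127 129 131 138 152 163 165]
 [112 113 107  98  90  86  86  85  84  86 101 137 156 163]
 [112 112 105  85  59  48  46  45  42  46  61 106 153 157]
 [114 112 101  73  40  28  23  24  23  28  49  94 140 163]
 [113 113  99  71  39  25  22  24  31  39  62 100 146 160]
 [114 112 101  76  54  45  45  55  67  79 100 126 153 155]
 [110 112 105  92  88  95 103 111 118 122 133 147 161 168]
 [110 108 108 108 112 129 139 140 141 144 146 150 154 161]
 [107 107 107 110 119 132 146 144 146 147 147 146 153 158]
 [109 109 107 109 116 130 143 147 149 147 147 148 149 153]
 [114 109 110 110 112 123 136 144 146 146 147 149 146 148]]
262 176.54 [0.5556 0.1404 0.136 ] rad 0.0308 dir 94.5
263 176.43 [0.556  0.1379 0.137 ] rad 0.0283 dir 94.1
264 176.19 [0.5566 0.1355 0.1384] rad 0.0258 dir 93.0
265 176.26 [0.5565 0.1329 0.1398] rad 0.0232 dir 93.6
266 176.15 [0.5568 0.1304 0.1412] rad 0.0207 dir 93.2
267 176.08 [0.5571 0.1278 0.1427] rad 0.0182 dir 93.0
268 176.01 [0.5573 0.1253 0.1441] rad 0.0156 dir 92.6
269 176.2 [0.5569 0.1227 0.1455] rad 0.013 dir 95.0
```

The stripe faces about 95.5–96.4°, against a scanner direction of about 96°, so it's square. Next I shut the gripper and move over the cap.

Converted, -13 cm / 100 = -0.13, -12.5 cm / 100 = -0.125.

Emit:
servo_tool(moves=[[-0.004,0.002,0,0],[-0.004,0.002,0,0],[-0.004,0.002,0,0],[-0.004,0.002,-0.02,0],[-0.004,0.002,-0.04,0],[-0.004,0.002,-0.06,0],[-0.004,0.002,-0.08,0],[-0.004,0.002,-0.1,0],[-0.004,0.002,-0.115,0],[-0.004,0.002,-0.125,0],[-0.004,0.002,-0.13,0],[-0.004,0.002,-0.13,0],[-0.004,0.002,-0.13,0],[-0.004,0.002,-0.13,0]], claw=1)

```text
time: 7.75
ee_pos: [0.4952, -0.2365, 0.1044]
tcp_rot: [179.9, -0.0, 50.6]
wrist_force: [0.2, 0.7, 0.0]
opening: 0.0001
grasp_force: 0.0
```

Converted, -0.5 cm / 100 = -0.005, -0.4 cm / 100 = -0.004.

Emit:
servo_tool(moves=[[0,0,-0.001,0],[0,0,-0.002,0],[0,0,-0.003,0],[0,0,-0.004,0],[0,0,-0.005,0],[0,0,-0.005,0],[0,0,-0.005,0]])

```text
time: 8.33
ee_pos: [0.4946, -0.2363, 0.0982]
tcp_rot: [-180.0, 0.0, 50.6]
wrist_force: [0.6, -0.2, 0.5]
opening: 0.0002
grasp_force: 0.0
```

Converted, -0.6 cm / 100 = -0.006, -0.5 cm / 100 = -0.005.

Emit:
servo_tool(moves=[[0,-0.001,-0.001,0],[0,-0.001,-0.002,0],[0,-0.001,-0.003,0],[0,-0.001,-0.004,0],[0,-0.001,-0.005,0],[0,-0.001,-0.006,0],[0,-0.001,-0.006,0],[0,-0.001,-0.006,0],[0,-0.001,-0.006,0]])

```text
time: 9.08
ee_pos: [0.4947, -0.2373, 0.0925]
tcp_rot: [180.0, 0.0, 50.6]
wrist_force: [-1.9, 0.1, 4.0]
opening: 0.0001
grasp_force: 1.9
```

Emit:
servo_tool(moves=[[0,0,-0.001,0],[0,0,-0.002,0],[0,0,-0.003,0],[0,0,-0.004,0],[0,0,-0.004,0],[0,0,-0.004,0],[0,0,-0.004,0]])

```text
time: 9.67
ee_pos: [0.4947, -0.2373, 0.0883]
tcp_rot: [180.0, 0.0, 50.6]
wrist_force: [-1.6, 0.0, 5.7]
opening: 0.0
grasp_force: 2.6
```

Converted, -0.33 cm / 100 = -0.0033, -0.3 cm / 100 = -0.003.

Emit:
servo_tool(moves=[[0,0,-0.001,0],[0,0,-0.002,0],[0,0,-0.003,0],[0,0,-0.0033,0],[0,0,-0.0033,0],[0,0,-0.0033,0],[0,0,-0.0033,0],[0,0,-0.0033,0]])

```text
time: 10.33
ee_pos: [0.4947, -0.2374, 0.0852]
tcp_rot: [180.0, 0.0, 50.6]
wrist_force: [-2.8, 0.1, 6.7]
opening: 0.0002
grasp_force: 3.2
```

```bash
python3 - <<'E'
from h import *
s=camera("scene");t=camera("top")
f=lambda i,x,y,w,h,k:cv2.resize(i[y:y+h,x:x+w],None,fx=k,fy=k,interpolation=cv2.INTER_CUBIC)
cv2.imwrite("pics/c2.png",np.hstack([f(s,220,195,50,55,7),f(s,340,170,60,55,7)])[:,:,::-1])
o=get_obs();print(o["ee_pos"],o["wrist_force"])
E
```

```text
[ 0.49472557 -0.23733297  0.08522715] [-1.78572854 -0.25614933  6.0108747 ]
```

View pics/c2.png

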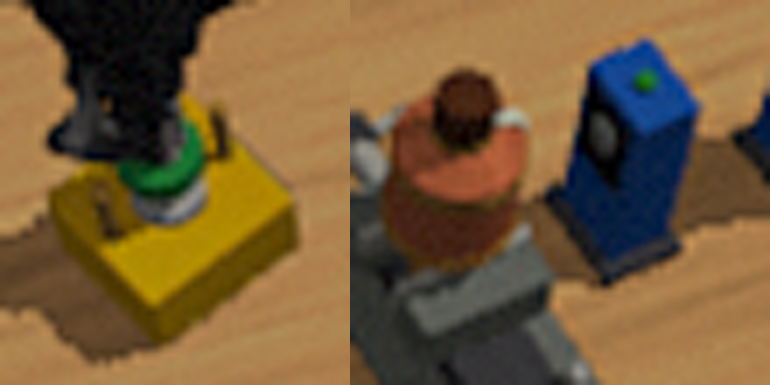

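The fingers hold the green cap down at crop (160,160), with the TCP at 85.2 mm and about 6.5 N of force. The drum stripe at (515,118) still faces the scanner, so I'm handing in.

```bash
python3 -c "
from workcell import *
print(job_done())"
```

```text
the job is handed in; nothing more can be done
None
```

I turned the drum's stripe to face the blue scanner (within about 1–2° by camera), let go of it, and handed in at about 11 s with the arm holding the small yellow switch's cap about 10 mm down (fingertips at 85.2 mm, about 6.5 N); the verdict was not shown.

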